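# String up a stack of caster wheels on the lifting key

## Task

Take the T-foot lifting key from its hanger, thread it down through the three stacked caster wheels and, pressing only gently and feeling for the slot, through the slotted plate under them; turn the foot a quarter turn, lift wheels and plate off the seat as one stack, and hang the loaded key back in the fork of the hanger, where you let go of it. Never press hard on the seat, and leave the other things on the cart where they are.

Things in the scene. Friction and masses are not known exactly. Their poses are not given: they have to be found in the camera images.
- key: Lifting key, steel with black rubber grip, 180 mm long, 0.16 kg, upright. Origin: centre of its foot's underside; z up along the shank. Foot: bar 36 (key x) x 16 (key y) x 8 mm high. Shank 12 mm diameter, 8 to 126 mm up; round collar 36 mm diameter, 126 to 132 mm up. At the start it hangs empty in the hanger, collar on the prongs.
- key_grip (a point): Centre of the key's grip block, 156 mm above the key's origin, same axes. The block is 24 (key x) x 16 (key y) x 48 mm, 132 to 180 mm up; pinch it from above across its 16 mm.
- seat: Round black holder fixed to the cart, 112 mm diameter, 45 mm high, floor 3 mm up. Origin: centre of its underside, z up. In it a sprung ring pad (hole 47 mm) with its top 24 mm up bears the plate and wheels (about 4.5 N). Pressed further it yields at about 3 N plus 1.5 N per mm, for 7 mm, then is hard. It must never carry over 40 N in all, so feel your way down.
- seat_ledge (a point): Centre of the pad's top, 24 mm above the seat's origin, seat's axes. On it lies a loose aluminium plate 64 x 64 x 12 mm, its top 36 mm up, centred within 2 mm, kept from turning by side strips; it lifts straight up. Its central through slot, 40 x 20 mm, lies under the bores. The slot's direction is not measured: its long axis lies anywhere within 0.6 rad either way of the seat's x.
- seat_well (a point): Point on the axis, 11 mm above the seat's origin: put the foot's underside here (3 mm up or down) to turn it below the plate. The foot passes the slot only when lined up within about 0.1 rad and 2 mm, else it stands on the plate (36 mm up). After a quarter turn either way and lifting, it seats in a groove across the plate's underside (24 mm wide, 4 mm deep, at right angles to the slot), which keeps it from turning back.
- wheel1: Lowest caster wheel, lying flat on the plate inside the seat's rim: grey hub, cream tread, 90 mm diameter, 24 mm thick, bore 46 mm right through, about 0.11 kg. Origin: centre of its underside; z is the axle.
- wheel2: Middle wheel, like wheel1, lying on it and up to about 3.5 mm off its centre.
- wheel3: Top wheel, like wheel1, lying on wheel2, up to about 3.5 mm off centre; the stack's top is 108 mm above the seat's underside.
- hanger: Fixed dark steel stand. Origin: at the table below the hanging key's axis; z up. Foot plate 150 x 90 x 8 mm; post 160 mm high at x = +66 to +84 mm. Two level prongs, 8 mm thick, tops 160 mm up, run from the post to x = -30 mm with a 17 mm gap between them (y = -8.5 to +8.5), open at the -x end.
- hanger_rest (a point): Point midway between the prongs, level with their tops, 160 mm above the hanger's origin: the centre of the collar's underside hangs here (key origin 126 mm below). Stops 5 mm high stand on the prongs' ends, 25 to 30 mm from this point towards -x of the hanger: lift the collar over them going in and out.
- tape_roll: Bystander: blue tape roll lying flat, 68 mm diameter, 24 mm high; origin at the underside's centre.
- screwdriver: Bystander: screwdriver lying beyond the task's things; origin under its middle.
- wrench: Bystander: open wrench lying beyond the task's things; origin under its middle.
- carton: Bystander: cardboard box 140 x 100 x 70 mm; origin at the underside's centre.
- paint_can: Bystander: can 66 mm diameter, 130 mm high; origin at the underside's centre.
- mug: Bystander: white mug 76 mm diameter, 85 mm high; origin at the underside's centre.

How it is judged:
By the outcome, as a careful person would: the job done as asked, in the order asked, and still so for the second after the job is handed in, with the robot touching nothing.
It also fails if it takes over 72 s, if anything falls off the work surface, if the arm or the gripper's body presses on something with over 40 N, if the wrist force passes 120 N, or if a joint passes its speed limit or range.

## Robot

A 7-joint arm with a two-finger parallel gripper is mounted at the origin on the work surface. World frame = base frame: x ahead of the robot, y to its left, z up, the work surface at z = 0. Lengths are in m, angles in rad, forces in N, time in s.
With the tool pointing down it reaches from about 0.425 to 0.925 m from the base axis. Payload 6.8 kg.
Tool frame: the origin (TCP) lies midway between the tips of the shut fingers; the grasp point (between the pads) lies 19 mm behind it; x points along the fingers, y is the direction in which the jaws open and shut, and the axes are right-handed (so a half turn about x gives the same grasp; the last joint's range is limited). The gripper opens to 85 mm and grips with 20 to 120 N. Pads are 22 mm wide; open, the fingers measure 114 mm over their backs; the gripper's body (76 mm by 85 mm) begins 54 mm behind the grasp point. The pads swing forward as they close: fully open they stand 13 mm farther back than shut.
Start: joints at [-1.324, 0.477, 0.022, 1.555, -0.011, 1.109, -0.083], TCP at [0.234, 0.633, 0.211] pointing down, gripper open.
Joint ranges: [-2.96, 2.96], [-0.34, 2.1], [-1.41, 1.46], [0.24, 2.44], [-1.37, 4.51], [0.17, 1.92], [-2.96, 2.96]. Speed limits (rad/s): [2.39, 2.39, 3.14, 3.14, 3.14, 3.14, 3.14].

## Interface

Orientations are given as a rotation vector (axis times angle).
In Python, from bench import r gives the robot as it stands.
- The arm moves only by the tool carry_out, never from a script. Its argument "targets" is one flat list of numbers, 7 for each row, row after row: the finger opening in m, from 0 to 0.0854, then the shift along the tool's x, y, z in m, then the turn, a rotation vector about the tool's x, y, z in units of 5 degrees (1.0 is 5 degrees). A call has 1 to 12 rows; each row is the pose to reach, as a shift and turn from the pose measured when the call began, along the tool's axes at that moment; what a row does not reach only later rows make up. A row lasts 1/8 s, in which the tool goes at most 62.5 mm and 10.7 degrees, less where a joint would pass 70% of its speed; a pose out of reach is approached as far as the arm can. A call with a gripper value outside its range is refused whole. The fingers move at their own pace and stop on an object; "squeeze" is the grip in N (left out, the last holds). Time passes only in rows, so rows that repeat a pose let the fingers close. It gives the time, the measured TCP pose, the force and the opening at its end, in the units of the state.
- r.get_obs(): the state, without advancing time (a new reading comes with each control period).
- r.grab_frame(name): name is "scene" or "top" or "wrist"; returns the picture (384x512x3 uint8, blue, green, red); there is no depth.
- r.camera_info(name): a dict with "fx", "fy", "cx", "cy" (pixels), "D" ([k1, k2, p1, p2, k3] as OpenCV has them; the pictures are not rectified), "xyz" and "orientation" of the camera in the world. Camera axes: x right, y up, looking along -z (the intrinsics and any distortion apply to the point x, -y, -z); pixel columns grow to the right and rows downward; lengths in m; the calibration is good to about 2 mm. A picture is of the moment at which its call begins: read the wrist's pose just before it. camera_info takes no time and is no camera call; for the wrist camera it gives the pose at the moment of the call.
- r.hand_in(): hands the job in, once; it reports no verdict.
The state is a dict: "clock": time; "joints": joint angles; "qvel": joint speeds; "tau": joint torques, N m; "tcp_pos": TCP position; "orientation": TCP orientation; "contact_force": force on the tool from outside, world axes, zero at the start; "moment": the same for the moment, N m; "grip_width": finger opening in m.
Only numpy, scipy, OpenCV 4.12 (cv2) and the standard library are available. Lean on these libraries where they do the work, as an engineer would, in place of code of your own. Each camera call takes 0.05 s, during which the arm holds its last target. There are 200 camera calls.

## Working session

There is one attempt and no reset: what is moved stays moved. The work goes in short steps, Python scripts to look and compute and a tool call to move; the robot and the scene stay as the last step left them, time stands still between calls to the robot, and variables do not carry over. Pictures are saved under pics/ and viewed, about 8 in all and at most 12, crops included, and the job is handed in when it is done.

Besides the shell and the picture viewer there is one more tool, called after "Request:" as name(argument=value, ...), one argument or row to a line, values as JSON. carry_out: Moves the arm, as the interface text tells. Its arguments: {"type":"object","properties":{"targets":{"type":"array","items":{"type":"number"}},"squeeze":{"type":"number"}},"required":["targets"]}

```bash
mkdir -p pics; ls; python3 - <<'E'
from bench import r
import cv2,numpy as np
o=r.get_obs(); print({k:np.round(v,3) for k,v in o.items()})
for n in("scene","top"):
    print(n,r.camera_info(n)); cv2.imwrite(f"pics/{n}0.png",r.grab_frame(n))
a=cv2.imread("pics/scene0.png");b=cv2.imread("pics/top0.png")
print(r.camera_info("wrist"))
E
```

```text
pics
{'clock': np.float64(0.0), 'joints': array([-1.324,  0.478,  0.022,  1.556, -0.012,  1.109, -0.083]), 'qvel': array([-0.001, -0.002,  0.001,  0.   , -0.001,  0.   , -0.001]), 'tau': array([ 1.0000e-03, -5.9645e+01,  1.6090e+00, -2.8119e+01,  1.3000e-02,
        9.0000e-03,  0.0000e+00]), 'tcp_pos': array([0.234, 0.632, 0.21 ]), 'orientation': array([ 0.277,  1.553, -0.28 ]), 'contact_force': array([ 0.378,  0.252, -0.414]), 'moment': array([ 0.016, -0.017, -0.033]), 'grip_width': np.float64(0.085)}
scene {'fx': 375.1027724307265, 'fy': 375.1027724307265, 'cx': 254.6587703965437, 'cy': 192.9269983090294, 'D': array([-0.05992232,  0.        ,  0.        ,  0.        ,  0.        ]), 'xyz': array([1.22227277, 0.74280153, 0.90466018]), 'orientation': array([0.38873482, 1.05467489, 2.22057755])}
top {'fx': 448.09081625087185, 'fy': 448.09081625087185, 'cx': 259.614994884316, 'cy': 189.27400998947857, 'D': array([-0.14525765,  0.        ,  0.        ,  0.        ,  0.        ]), 'xyz': array([0.31793696, 0.03014287, 1.4436539 ]), 'orientation': array([ 0.16008166, -0.1602065 , -1.60956501])}
{'fx': 344.611296447632, 'fy': 344.611296447632, 'cx': 255.5255043531562, 'cy': 193.47833630253683, 'D': array([-0.07283809,  0.        ,  0.        ,  0.        ,  0.        ]), 'xyz': array([0.15946004, 0.65973851, 0.37165936]), 'orientation': array([-0.2768041 , -0.19110138,  1.20606553])}
```

View pics/scene0.png

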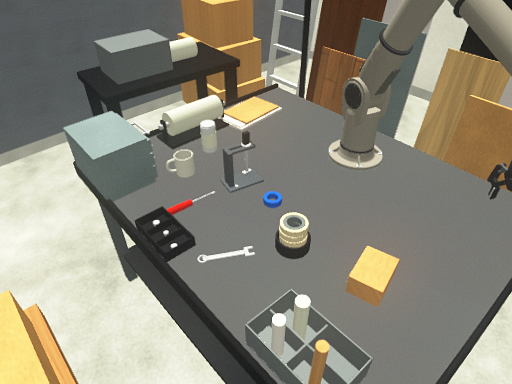

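View pics/top0.png

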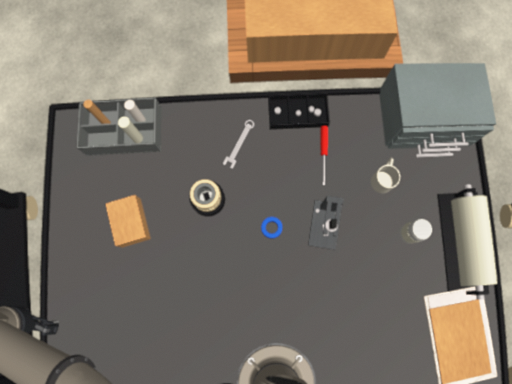

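```bash
cat > h.py <<'E'
import numpy as np,cv2
from scipy.spatial.transform import Rotation as R
def ray(ci,u,v):
    K=np.array([[ci['fx'],0,ci['cx']],[0,ci['fy'],ci['cy']],[0,0,1]])
    p=cv2.undistortPoints(np.array([[[u,v]]],float),K,np.array(ci['D']))[0,0]
    d=R.from_rotvec(ci['orientation']).apply([p[0],-p[1],-1]); return np.array(ci['xyz']),d/np.linalg.norm(d)
def on_z(ci,u,v,z):
    c,d=ray(ci,u,v); return c+d*(z-c[2])/d[2]
def proj(ci,P):
    q=R.from_rotvec(ci['orientation']).inv().apply(np.atleast_2d(P)-ci['xyz'])*[1,-1,-1]
    K=np.array([[ci['fx'],0,ci['cx']],[0,ci['fy'],ci['cy']],[0,0,1]])
    return cv2.projectPoints(q,np.zeros(3),np.zeros(3),K,np.array(ci['D']))[0][:,0]
def two(c1,p1,c2,p2):
    a,d=ray(c1,*p1);b,e=ray(c2,*p2)
    t=np.linalg.lstsq(np.c_[d,-e],b-a,rcond=None)[0]; return (a+d*t[0]+b+e*t[1])/2,np.linalg.norm(a+d*t[0]-b-e*t[1])
def tool(o,P):
    "world point as shift in tool axes"
    return R.from_rotvec(o['orientation']).inv().apply(np.array(P)-o['tcp_pos'])
E
python3 - <<'E'
from h import *; from bench import r
t=r.camera_info("top");s=r.camera_info("scene");w=r.camera_info("wrist");o=r.get_obs()
print("stack top",on_z(t,205,193,.108),"scene",on_z(s,293,222,.108))
print("hanger plate c",on_z(t,326,222,.008),"grip",on_z(t,331,225,.2))
Rt=R.from_rotvec(o['orientation']);print("tool axes\n",Rt.as_matrix().round(3))
print("cam in tool",Rt.inv().apply(w['xyz']-o['tcp_pos']),"\n",(Rt.inv()*R.from_rotvec(w['orientation'])).as_matrix().round(3))
a=cv2.imread("pics/top0.png")[160:260,170:370];b=cv2.imread("pics/scene0.png")[120:260,200:340]
cv2.imwrite("pics/c1.png",np.hstack([cv2.resize(a,(800,400),interpolation=2)]));cv2.imwrite("pics/c2.png",cv2.resize(b,(560,560),interpolation=2))
E
```

```text
stack top [0.58833524 0.19059495 0.108     ] scene [0.58996939 0.19313876 0.108     ]
hanger plate c [ 0.49529544 -0.18620702  0.008     ] grip [ 0.46245693 -0.1707339   0.2       ]
tool axes
 [[-0.     0.347  0.938]
 [-0.002  0.938 -0.347]
 [-1.    -0.002  0.   ]]
cam in tool [-0.16166129 -0.00066107 -0.07968468] 
 [[-0.     0.311 -0.95 ]
 [ 1.    -0.    -0.001]
 [-0.001 -0.95  -0.311]]
```

View pics/c1.png

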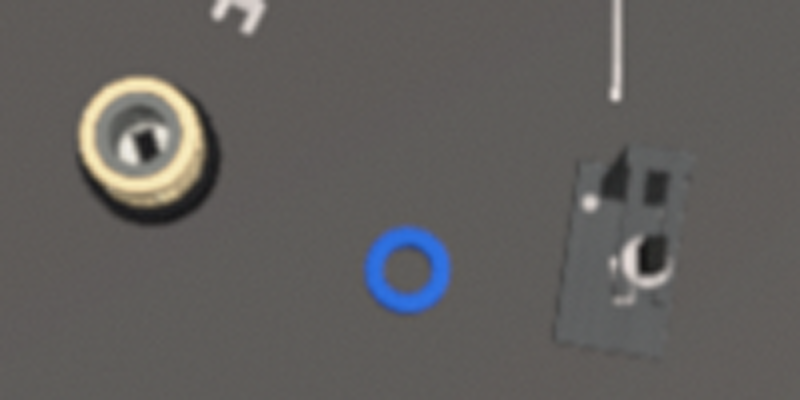

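Request:
carry_out(
  targets=[0.085,0,-0.273,0.564,-2.4,0,0,0.085,0,-0.273,0.564,-2.4,0,0,0.085,0,-0.273,0.564,-2.4,0,0,0.085,0,-0.273,0.564,-2.4,0,0,0.085,0,-0.273,0.564,-2.4,0,0,0.085,0,-0.273,0.564,-2.4,0,0,0.085,0,-0.273,0.564,-2.4,0,0,0.085,0,-0.273,0.564,-2.4,0,0,0.085,0,-0.273,0.564,-2.4,0,0,0.085,0,-0.273,0.564,-2.4,0,0,0.085,0,-0.273,0.564,-2.4,0,0,0.085,0,-0.273,0.564,-2.4,0,0],
)

```text
clock: 1.6
tcp_pos: [0.6679, 0.1806, 0.2098]
orientation: [0.113, 1.57, -0.116]
contact_force: [-0.0, 0.9, 0.4]
grip_width: 0.085
```

```bash
python3 - <<'E'
from h import *; from bench import r
o=r.get_obs();w=r.camera_info("wrist");f=r.grab_frame("wrist");cv2.imwrite("pics/w1.png",f);np.save("w1.npy",w,allow_pickle=True)
print(o['clock'],o['tcp_pos'],R.from_rotvec(o['orientation']).as_matrix().round(3),o['joints'].round(2),w['xyz'])
p=proj(w,[.589,.192,.108])[0].astype(int);print(p)
x,y=max(p[0]-100,0),max(min(p[1],284)-100,0);print(x,y)
cv2.imwrite("pics/w1c.png",cv2.resize(f[y:y+200,x:x+200],(600,600),interpolation=2))
E
```

```text
1.6 [0.66789078 0.1805726  0.20979428] [[-0.002  0.145  0.989]
 [-0.001  0.989 -0.145]
 [-1.    -0.002 -0.002]] [-0.46  0.51  0.15  1.52 -0.08  1.12  1.14] [0.5891559  0.19176105 0.37157831]
[256  81]
156 0
```

View pics/w1c.png

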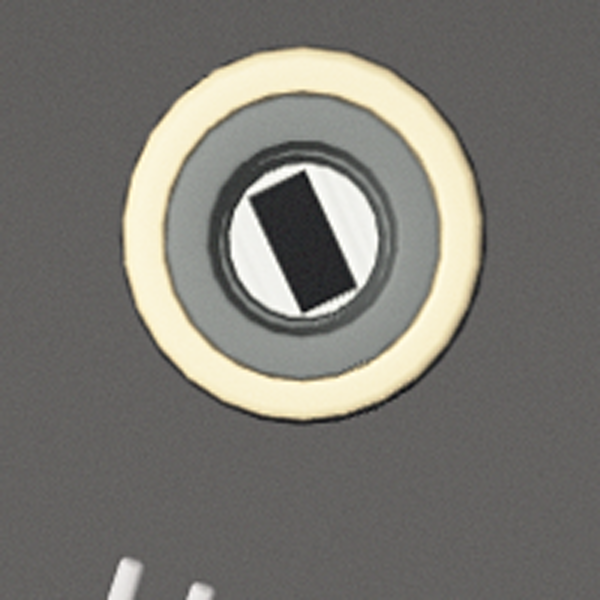

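```bash
python3 - <<'E'
from h import *
w=np.load("w1.npy",allow_pickle=True).item();f=cv2.imread("pics/w1.png")
hsv=cv2.cvtColor(f,cv2.COLOR_BGR2HSV);v=hsv[...,2]
big=cv2.resize(f[40:120,200:320],None,fx=8,fy=8,interpolation=cv2.INTER_CUBIC)
g=cv2.cvtColor(big,cv2.COLOR_BGR2GRAY)
def w2(c,z,k=8,x0=200,y0=40): return np.array([on_z(w,(a[0]+.5)/k+x0-.5,(a[1]+.5)/k+y0-.5,z)[:2] for a in c.reshape(-1,2)],np.float32)
white=(g>150).astype(np.uint8)
cs,h=cv2.findContours((g<100).astype(np.uint8),0,2)[:2]
cs,hi=cv2.findContours((g<120).astype(np.uint8),cv2.RETR_LIST,cv2.CHAIN_APPROX_NONE)
for c in cs:
    P=w2(c,.036)*1000;a=cv2.contourArea(P)
    if 300<a<2500:
        (cx,cy),(ww,hh),an=cv2.minAreaRect(P);print("area",round(a),"c",cx,cy,"size",ww,hh,"ang",an,"long dir",an if ww>hh else an+90)
        
tr=cv2.inRange(hsv,(12,40,150),(40,255,255))
c=max(cv2.findContours(tr,0,1)[0],key=cv2.contourArea);P=w2(c,.108,1,0,0)*1000;print("wheel3 c",cv2.minEnclosingCircle(P), cv2.fitEllipse(P))
t=np.array([on_z(w,156+x/3,y/3,.036) for x,y in((248,197),(305,171),(357,287),(304,313))]);print(t,t.mean(0))
E
```

```text
area 734 c 587.6875610351562 192.61390686035156 size 38.851585388183594 19.30781364440918 ang 17.075098037719727 long dir 17.075098037719727
area 1712 c 587.389892578125 192.84085083007812 size 46.68396759033203 46.81113052368164 ang 31.38446617126465 long dir 121.38446617126465
area 540 c 594.8682861328125 243.01290893554688 size 18.583316802978516 72.04623413085938 ang 82.00725555419922 long dir 172.00725555419922
wheel3 c ((587.3921508789062, 192.0909881591797), 43.85890579223633) ((587.41796875, 192.09254455566406), (86.60778045654297, 86.66837310791016), 40.72285461425781)
[[0.57216887 0.17807068 0.036     ]
 [0.56719737 0.19649841 0.036     ]
 [0.60378958 0.20771265 0.036     ]
 [0.60931973 0.19008201 0.036     ]] [0.58811889 0.19309094 0.036     ]
```

Request:
carry_out(
  targets=[0.085,-0.08,-0.378,-0.073,0,0,0,0.085,-0.08,-0.378,-0.073,0,0,0,0.085,-0.08,-0.378,-0.073,0,0,0,0.085,-0.08,-0.378,-0.073,0,0,0,0.085,-0.08,-0.378,-0.073,0,0,0,0.085,-0.08,-0.378,-0.073,0,0,0,0.085,-0.08,-0.378,-0.073,0,0,0,0.085,-0.08,-0.378,-0.073,0,0,0],
)

```text
clock: 2.65
tcp_pos: [0.5411, -0.1809, 0.2909]
orientation: [0.113, 1.569, -0.113]
contact_force: [0.4, 0.3, 0.4]
grip_width: 0.085
```

```bash
python3 - <<'E'
from h import *; from bench import r
o=r.get_obs();w=r.camera_info("wrist");f=r.grab_frame("wrist");cv2.imwrite("pics/w2.png",f);np.save("w2.npy",w,allow_pickle=True)
print(o['clock'],o['tcp_pos'],o['joints'].round(2),w['xyz'])
p=proj(w,[.462,-.171,.214])[0].astype(int);print(p)
x,y=max(p[0]-100,0),max(min(p[1],284)-100,0);print(x,y)
cv2.imwrite("pics/w2c.png",cv2.resize(f[y:y+200,x:x+200],(600,600),interpolation=2))
E
```

```text
2.65 [ 0.54109151 -0.18085334  0.29085811] [-0.03  0.24  0.29  1.73 -0.07  1.19  1.71] [ 0.4621682  -0.17004364  0.45257967]
[254  81]
154 0
```

View pics/w2c.png

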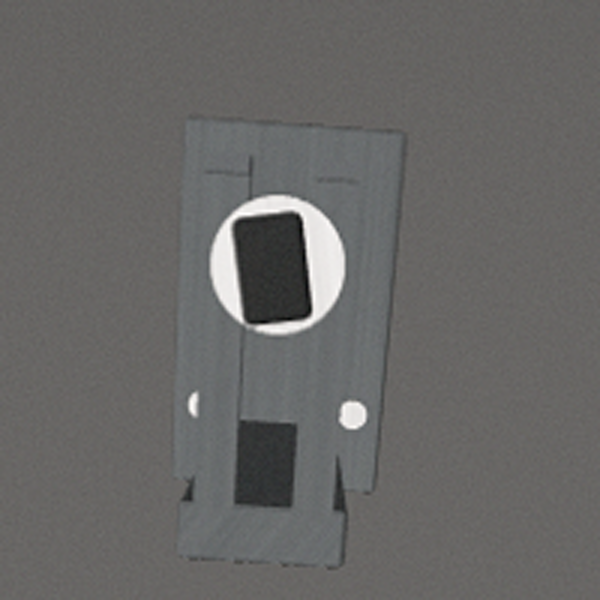

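```bash
python3 - <<'E'
from h import *
w=np.load("w2.npy",allow_pickle=True).item();f=cv2.imread("pics/w2.png")
x0,y0=154,0;big=cv2.resize(f[:200,154:354],None,fx=8,fy=8,interpolation=cv2.INTER_CUBIC);g=cv2.cvtColor(big,cv2.COLOR_BGR2GRAY)
def w2(c,z,k=8): return np.array([on_z(w,(a[0]+.5)/k+x0-.5,(a[1]+.5)/k+y0-.5,z)[:2] for a in c.reshape(-1,2)],np.float32)*1000
for nm,m,z in(("dark grip",g<60,.214),("collar",(g>150),.166),("holes",(g>150),.008)):
    for c in cv2.findContours(m.astype(np.uint8),0,1)[0]:
        P=w2(c,z);a=cv2.contourArea(P)
        if 60<a<2000:print(nm,round(a),cv2.minAreaRect(P),cv2.minEnclosingCircle(P))
def q(*p,z): return np.array([on_z(w,154+x/3,y/3,z)[:2] for x,y in p])*1000
pl=q((187,118),(407,131),(373,492),(176,478),z=.008);print("plate",pl)
d=pl[2]-pl[1];e=pl[3]-pl[0];print("edge yaw",np.degrees(np.arctan2(d[1],d[0])),np.degrees(np.arctan2(e[1],e[0])),np.linalg.norm(d),np.linalg.norm(pl[1]-pl[0]))
po=q((180,512),(345,512),(340,567),(178,557),z=.16);print("post top",po, po.mean(0))
E
```

```text
dark grip 252 ((509.2145690917969, -186.44329833984375), (13.339497566223145, 19.83860969543457), 77.94795227050781) ((509.1471862792969, -186.55026245117188), 11.544271469116211)
dark grip 327 ((465.8028259277344, -177.94659423828125), (14.937505722045898, 22.820362091064453), 87.8243408203125) ((465.7401123046875, -177.9725799560547), 12.828088760375977)
collar 492 ((465.8163146972656, -178.268310546875), (36.11241149902344, 36.189640045166016), 81.71239471435547) ((465.8196716308594, -178.20018005371094), 18.243562698364258)
holes 120 ((533.83251953125, -159.84344482421875), (11.817578315734863, 12.497342109680176), 74.57855224609375) ((533.6200561523438, -160.15274047851562), 6.496904373168945)
holes 1184 ((467.82769775390625, -182.80284118652344), (56.02227020263672, 56.14208221435547), 81.71239471435547) ((467.8327331542969, -182.6972198486328), 28.30167579650879)
plate [[ 406.1200975  -209.56528617]
 [ 423.62043891 -122.99096866]
 [ 569.31587183 -155.08326241]
 [ 550.70622513 -239.86470559]]
edge yaw -12.42215865144813 -11.835612866054694 149.18805076620396 88.32538933227052
post top [[ 530.56597432 -216.65107017]
 [ 537.44987885 -169.01581605]
 [ 553.88720008 -172.68064583]
 [ 543.97900796 -219.69050967]] [ 541.4705153  -194.50951043]
```

Request:
carry_out(
  targets=[0.085,0,-0.008,-0.075,-1.2,0,0,0.085,0,-0.008,-0.075,-1.2,0,0,0.085,0.05,-0.008,-0.075,-1.2,0,0,0.085,0.09,-0.008,-0.075,-1.2,0,0,0.085,0.118,-0.008,-0.075,-1.2,0,0,0.085,0.118,-0.008,-0.075,-1.2,0,0,0.0,0.118,-0.008,-0.075,-1.2,0,0,0.0,0.118,-0.008,-0.075,-1.2,0,0,0.0,0.118,-0.008,-0.075,-1.2,0,0,0.0,0.118,-0.008,-0.075,-1.2,0,0,0.0,0.118,-0.008,-0.075,-1.2,0,0,0.0,0.118,-0.008,-0.075,-1.2,0,0],
  squeeze=80,
)

```text
clock: 4.2
tcp_pos: [0.4665, -0.1769, 0.1732]
orientation: [0.029, 1.571, -0.029]
contact_force: [-0.3, -0.5, 6.0]
grip_width: 0.0142
```

```bash
python3 - <<'E'
from h import *; from bench import r
o=r.get_obs();print({k:o[k].round(4) for k in('tcp_pos','contact_force','joints','grip_width')});print(R.from_rotvec(o['orientation']).as_matrix().round(4))
E
```

```text
Traceback (most recent call last):
AttributeError: 'float' object has no attribute 'round'
```

Request:
carry_out(
  targets=[0.0,-0.006,0,0,0,0,0,0.0,-0.012,0,0,0,0,0,0.0,-0.012,0,0,0,0,0,0.0,-0.012,0.0035,-0.02,0,0,0,0.0,-0.012,0.007,-0.04,0,0,0,0.0,-0.012,0.0105,-0.06,0,0,0,0.0,-0.012,0.0105,-0.06,0,0,0,0.0,-0.06,0.0105,-0.06,0,0,0,0.0,-0.115,0.0105,-0.06,0,0,0,0.0,-0.115,0.0105,-0.06,0,0,0],
)

```text
clock: 5.45
tcp_pos: [0.4105, -0.165, 0.2924]
orientation: [0.028, 1.562, -0.03]
contact_force: [-0.5, -0.7, -1.9]
grip_width: 0.0142
```

```bash
python3 - <<'E'
from h import *; from bench import r
o=r.get_obs();print([np.round(o[k],4) for k in('clock','tcp_pos','contact_force','joints','grip_width')])
M=R.from_rotvec(o['orientation']);print(M.as_matrix().round(4))
yaw=lambda M:np.degrees(np.arctan2(M.as_matrix()[1,2],M.as_matrix()[0,2]))
print(yaw(M));d=tool(o,[.5882,.1937,o['tcp_pos'][2]]);print(d)
cv2.imwrite("pics/s2.png",r.grab_frame("scene")[90:270,190:350].repeat(3,0).repeat(3,1))
E
```

```text
[np.float64(5.45), array([ 0.4105, -0.165 ,  0.2924]), array([-0.4821, -0.6894, -1.8991]), array([-0.0291, -0.012 ,  0.2707,  1.9936,  0.0027,  1.1508,  1.7746]), np.float64(0.0142)]
[[ 0.0087  0.0367  0.9993]
 [-0.0014  0.9993 -0.0367]
 [-1.     -0.0011  0.0087]]
-2.102744457984357
[0.00104424 0.36500613 0.16439311]
```

View pics/s2.png

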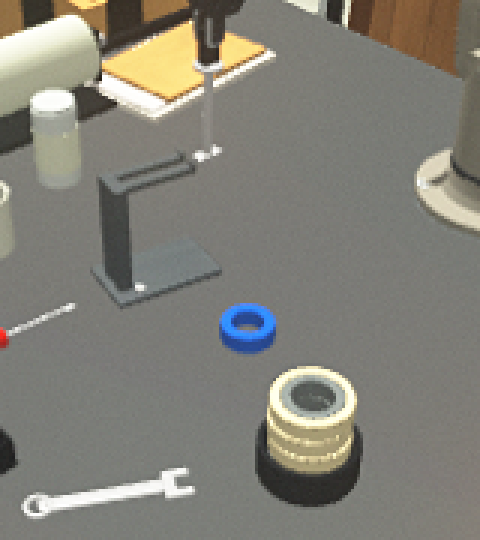

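Request:
carry_out(
  targets=[0.0,0.001,0.06,0.028,-0.8,0,0,0.0,0.001,0.12,0.056,-1.6,0,0,0.0,0.001,0.18,0.084,-2.4,0.1,0,0.0,0.001,0.24,0.112,-3.2,0.1,0,0.0,0.001,0.3,0.135,-3.84,0.1,0,0.0,0.001,0.35,0.158,-3.84,0.1,0,0.0,0.001,0.365,0.1644,-3.84,0.1,0,0.0,0.001,0.365,0.1644,-3.84,0.1,0,0.0,0.001,0.365,0.1644,-3.84,0.1,0],
)

```text
clock: 6.62
tcp_pos: [0.5861, 0.193, 0.2879]
orientation: [-0.236, 1.565, 0.232]
contact_force: [-0.0, -0.8, -1.5]
grip_width: 0.0142
```

```bash
cat > st.py <<'E'
from h import *; from bench import r
def show(P=None):
    o=r.get_obs();print([np.round(o[k],4) for k in('clock','tcp_pos','contact_force','moment','joints','grip_width')])
    M=R.from_rotvec(o['orientation']);A=M.as_matrix();print(A.round(4),"yaw",np.degrees(np.arctan2(A[1,2],A[0,2])))
    if P is not None: print("shift",tool(o,[P[0],P[1],o['tcp_pos'][2]]))
    return o
E
python3 - <<'E'
from st import *
show([.5882,.1937]);w=r.camera_info("wrist");f=r.grab_frame("wrist");t=r.grab_frame("top");cv2.imwrite("pics/w3.png",f);cv2.imwrite("pics/t3.png",t)
cv2.imwrite("pics/c3.png",np.hstack([cv2.resize(f[0:384,:],(512,384)),cv2.resize(t[163:227,173:237],(384,384))[:, :288]]))
E
```

```text
[np.float64(6.625), array([0.5861, 0.193 , 0.2879]), array([-0.0224, -0.7909, -1.5442]), array([-0.0096,  0.0471,  0.0494]), array([-0.4137,  0.3266, -0.0074,  1.6006,  0.0028,  1.2219,  1.4468]), np.float64(0.0142)]
[[-0.0068 -0.2933  0.956 ]
 [-0.0033  0.956   0.2933]
 [-1.     -0.0012 -0.0074]] yaw 17.05513644406304
shift [-1.64128639e-05  4.14229318e-05  2.19991188e-03]
```

View pics/c3.png

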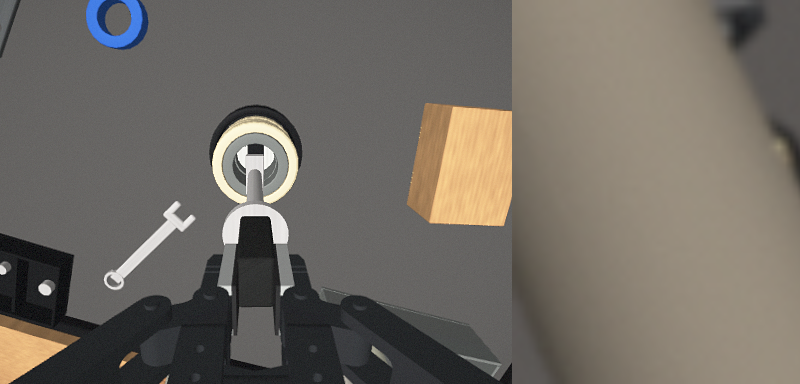

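Request:
carry_out(
  targets=[0.0,0,0,0.0022,0,-0.085,0,0.0,0,0,0.0022,0,-0.085,0,0.0,0.02,0,0.0022,0,-0.085,0,0.0,0.035,0,0.0022,0,-0.085,0,0.0,0.047,0,0.0022,0,-0.085,0,0.0,0.047,0,0.0022,0,-0.085,0],
)

```text
clock: 7.48
tcp_pos: [0.5876, 0.1928, 0.2408]
orientation: [-0.234, 1.559, 0.232]
contact_force: [0.4, -0.9, -1.5]
grip_width: 0.0143
```

```bash
python3 - <<'E'
from st import *
show([.5882,.1937]);w=r.camera_info("wrist");f=r.grab_frame("wrist");cv2.imwrite("pics/w4.png",f)
cv2.imwrite("pics/c4.png",cv2.resize(f[90:240,180:330],(600,600),interpolation=2))
E
```

```text
[np.float64(7.475), array([0.5876, 0.1928, 0.2408]), array([ 0.3849, -0.8734, -1.5002]), array([ 0.0135, -0.0452, -0.0259]), array([-0.4106,  0.3591, -0.0104,  1.6629,  0.0053,  1.1204,  1.4447]), np.float64(0.0143)]
[[-2.000e-04 -2.922e-01  9.564e-01]
 [-1.300e-03  9.564e-01  2.922e-01]
 [-1.000e+00 -1.200e-03 -5.000e-04]] yaw 16.990558937344517
shift [-1.25145166e-06  6.72674853e-04  8.67914809e-04]
```

View pics/c4.png

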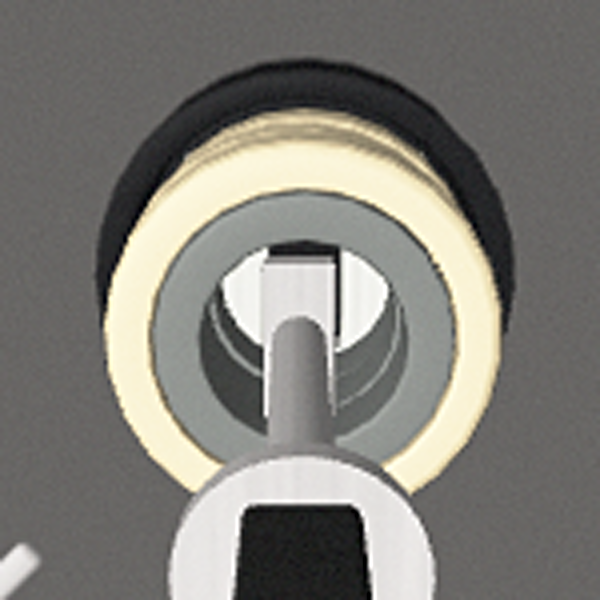

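Request:
carry_out(
  targets=[0.0,0.01,0.001,0.001,0,0,0,0.0,0.025,0.001,0.001,0,0,0,0.0,0.04,0.001,0.001,0,0,0,0.0,0.05,0.001,0.001,0,0,0,0.0,0.057,0.001,0.001,0,0,0,0.0,0.057,0.001,0.001,0,0,0],
)

```text
clock: 8.28
tcp_pos: [0.5886, 0.1941, 0.1841]
orientation: [-0.234, 1.558, 0.232]
contact_force: [0.9, -0.6, -0.1]
grip_width: 0.0141
```

```bash
python3 - <<'E'
from st import *
show([.5882,.1937])
E
```

```text
[np.float64(8.275), array([0.5886, 0.1941, 0.1841]), array([ 0.8613, -0.6262, -0.0792]), array([-0.0404, -0.0009,  0.011 ]), array([-0.4095,  0.4123, -0.0136,  1.7207,  0.0078,  1.0089,  1.4412]), np.float64(0.0141)]
[[ 3.000e-04 -2.923e-01  9.563e-01]
 [-1.100e-03  9.563e-01  2.923e-01]
 [-1.000e+00 -1.100e-03 -0.000e+00]] yaw 16.994301386443876
shift [ 3.84979252e-07 -3.18607081e-04 -4.65659455e-04]
```

Request:
carry_out(
  targets=[0.0,0.004,0,0,0,0,0,0.0,0.008,0,0,0,0,0,0.0,0.01,0,0,0,0,0,0.0,0.012,0,0,0,0,0,0.0,0.013,0,0,0,0,0,0.0,0.013,0,0,0,0,0],
)

```text
clock: 9.02
tcp_pos: [0.5886, 0.1941, 0.1711]
orientation: [-0.234, 1.558, 0.232]
contact_force: [0.1, 0.1, -1.5]
grip_width: 0.0141
```

Request:
carry_out(
  targets=[0.0,0.002,0,0,0,0,0,0.0,0.004,0,0,0,0,0,0.0,0.006,0,0,0,0,0,0.0,0.006,0,0,0,0,0],
)

```text
clock: 9.52
tcp_pos: [0.5884, 0.194, 0.1648]
orientation: [-0.234, 1.559, 0.232]
contact_force: [0.9, -0.0, -1.0]
grip_width: 0.0143
```

Request:
carry_out(
  targets=[0.0,0.003,0,0,0,0,0,0.0,0.006,0,0,0,0,0,0.0,0.009,0,0,0,0,0,0.0,0.012,0,0,0,0,0,0.0,0.0145,0,0,0,0,0,0.0,0.0145,0,0,0,0,0],
)

```text
clock: 10.28
tcp_pos: [0.5882, 0.194, 0.15]
orientation: [-0.234, 1.559, 0.232]
contact_force: [-0.1, -0.4, -1.0]
grip_width: 0.014
```

```bash
python3 - <<'E'
from st import *
show([.5882,.1937])
E
```

```text
[np.float64(10.275), array([0.5882, 0.194 , 0.15  ]), array([-0.0742, -0.3977, -1.0118]), array([ 0.0349,  0.0279, -0.0241]), array([-0.4083,  0.448 , -0.0152,  1.7513,  0.0095,  0.9435,  1.4398]), np.float64(0.014)]
[[-6.000e-04 -2.923e-01  9.563e-01]
 [-1.500e-03  9.563e-01  2.923e-01]
 [-1.000e+00 -1.200e-03 -1.000e-03]] yaw 16.99430238662383
shift [ 4.17577523e-07 -2.69776744e-04 -9.04699296e-05]
```

Request:
carry_out(
  targets=[0.0,0,0,0,1.8,0,0,0.0,0,0,0,3.6,0,0,0.0,0,0,0,5.4,0,0,0.0,0,0,0,7.2,0,0,0.0,0,0,0,9.0,0,0,0.0,0,0,0,10.8,0,0,0.0,0,0,0,12.6,0,0,0.0,0,0,0,14.4,0,0,0.0,0,0,0,16.2,0,0,0.0,0,0,0,18,0,0,0.0,0,0,0,18,0,0,0.0,0,0,0,18,0,0],
)

```text
clock: 11.78
tcp_pos: [0.5882, 0.1941, 0.1501]
orientation: [0.984, 1.336, -0.987]
contact_force: [-0.0, -0.1, -2.0]
grip_width: 0.0145
```

```bash
python3 - <<'E'
from st import *
show([.5882,.1937])
E
```

```text
[np.float64(11.775), array([0.5882, 0.1941, 0.1501]), array([-0.0067, -0.1298, -1.9861]), array([ 0.0139,  0.0276, -0.0228]), array([-0.6756,  0.4636,  0.343 ,  1.7706, -0.1859,  0.9402,  0.0439]), np.float64(0.0145)]
[[-5.000e-04  9.554e-01  2.953e-01]
 [-1.400e-03  2.953e-01 -9.554e-01]
 [-1.000e+00 -9.000e-04  1.200e-03]] yaw -72.82154435579304
shift [ 5.78511449e-07 -1.58430840e-04  3.74214442e-04]
```

Request:
carry_out(
  targets=[0.0,-0.005,0,0,0,0,0,0.0,-0.008,0,0,0,0,0,0.0,-0.011,0,0,0,0,0,0.0,-0.014,0,0,0,0,0,0.0,-0.018,0,0,0,0,0,0.0,-0.022,0,0,0,0,0,0.0,-0.022,0,0,0,0,0],
)

```text
clock: 12.65
tcp_pos: [0.5885, 0.1942, 0.1725]
orientation: [0.985, 1.335, -0.986]
contact_force: [0.1, 0.7, -6.0]
grip_width: 0.0147
```

```bash
python3 - <<'E'
from st import *
show([.5882,.1937])
E
```

```text
[np.float64(12.65), array([0.5885, 0.1942, 0.1725]), array([ 0.0594,  0.686 , -6.0215]), array([-0.0261, -0.0702,  0.0139]), array([-0.6823,  0.4388,  0.3508,  1.7513, -0.175 ,  0.9826,  0.0352]), np.float64(0.0147)]
[[ 2.000e-04  9.554e-01  2.954e-01]
 [-1.100e-03  2.954e-01 -9.554e-01]
 [-1.000e+00 -2.000e-04  1.100e-03]] yaw -72.82043647353528
shift [ 5.43045712e-07 -4.38522479e-04  4.05907760e-04]
```

Request:
carry_out(
  targets=[0.0,-0.015,0,0,0,0,0,0.0,-0.03,0,0,0,0,0,0.0,-0.045,0,0,0,0,0,0.0,-0.045,-0.02,0.017,0,0,0,0.0,-0.045,-0.05,0.044,0,0,0,0.0,-0.045,-0.08,0.07,0,0,0,0.0,-0.045,-0.11,0.096,0,0,0,0.0,-0.045,-0.14,0.122,0,0,0,0.0,-0.045,-0.17,0.148,0,0,0,0.0,-0.045,-0.19,0.166,0,0,0,0.0,-0.045,-0.1985,0.1733,0,0,0,0.0,-0.045,-0.1985,0.1733,0,0,0],
)

```text
clock: 14.15
tcp_pos: [0.4504, -0.0297, 0.2181]
orientation: [0.986, 1.335, -0.985]
contact_force: [0.9, 0.4, -5.7]
grip_width: 0.0143
```

```bash
python3 - <<'E'
from st import *
o=show([.4074,-.1643]);print("down",o['tcp_pos'][2]-.187,"rest",tool(o,[.466,-.1775,.187]))
f=r.grab_frame("scene");cv2.imwrite("pics/s5.png",f[90:270,190:390].repeat(3,0).repeat(3,1))
E
```

```text
[np.float64(14.15), array([ 0.4504, -0.0297,  0.2181]), array([ 0.8703,  0.3599, -5.6716]), array([0.0411, 0.0003, 0.0416]), array([-0.511 ,  0.0869,  0.4715,  2.083 , -0.0468,  0.9806,  0.2844]), np.float64(0.0143)]
[[ 1.100e-03  9.555e-01  2.950e-01]
 [-5.000e-04  2.950e-01 -9.555e-01]
 [-1.000e+00  9.000e-04  8.000e-04]] yaw -72.84478349194686
shift [ 1.78390500e-05 -8.08007690e-02  1.15911289e-01]
down 0.031083084605454586 rest [ 0.03117067 -0.02872923  0.14578459]
```

View pics/s5.png

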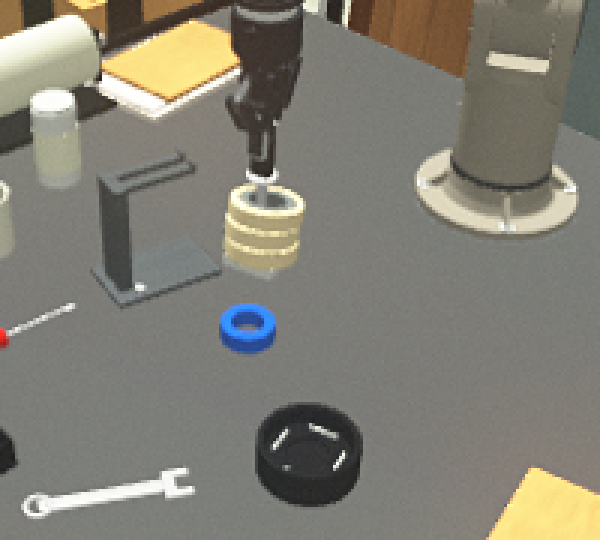

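Request:
carry_out(
  targets=[0.0,0.015,0,0,0,0,0,0.0,0.031,0,0,0,0,0,0.0,0.031,0,0,0,0,0,0.0,0.031,-0.02,0.029,0,0,0,0.0,0.031,-0.04,0.058,0,0,0,0.0,0.031,-0.06,0.087,0,0,0,0.0,0.031,-0.075,0.108,0,0,0,0.0,0.031,-0.081,0.116,0,0,0,0.0,0.031,-0.081,0.116,0,0,0,0.0,0.031,-0.081,0.116,0,0,0],
)

```text
clock: 15.45
tcp_pos: [0.4085, -0.1625, 0.187]
orientation: [0.984, 1.336, -0.983]
contact_force: [-1.1, 0.2, -5.6]
grip_width: 0.0142
```

```bash
python3 - <<'E'
from st import *
o=show();print("rest",tool(o,[.466,-.1775,.187]),"mid",tool(o,[.466-.03*.977,-.1775+.03*.211,.187]))
f=r.grab_frame("wrist");cv2.imwrite("pics/w6.png",f)
E
```

```text
[np.float64(15.45), array([ 0.4085, -0.1625,  0.187 ]), array([-1.087 ,  0.2346, -5.6458]), array([ 0.0039,  0.0401, -0.0621]), array([-0.3014,  0.1111,  0.5873,  2.1485, -0.0788,  0.9006,  0.6345]), np.float64(0.0142)]
[[ 1.400e-03  9.546e-01  2.979e-01]
 [-2.000e-04  2.979e-01 -9.546e-01]
 [-1.000e+00  1.300e-03  6.000e-04]] yaw -72.66748832755397
rest [0.00012111 0.05039935 0.03140422] mid [7.89904127e-05 2.43061013e-02 1.66297217e-02]
```

View pics/w6.png

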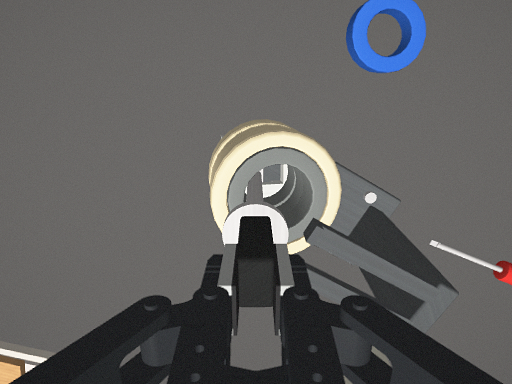

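Request:
carry_out(
  targets=[0.0,0,0.002,0.003,0,0,0,0.0,0,0.005,0.005,0,0,0,0.0,0,0.008,0.007,0,0,0,0.0,0,0.011,0.009,0,0,0,0.0,0,0.013,0.01,0,0,0,0.0,0,0.015,0.0113,0,0,0,0.0,0,0.016,0.012,0,0,0,0.0,0,0.016,0.012,0,0,0],
)

```text
clock: 16.5
tcp_pos: [0.4274, -0.1693, 0.1871]
orientation: [0.984, 1.336, -0.983]
contact_force: [0.1, -0.2, -5.9]
grip_width: 0.0145
```

```bash
python3 - <<'E'
from st import *
o=show();T=np.array([.466,-.1775]);d=o['tcp_pos'][:2]-T;print("along,lat mm",1e3*(d@[.977,-.211]),1e3*(d@[.211,.977]),"rest",tool(o,[.466,-.1775,.187]))
E
```

```text
[np.float64(16.5), array([ 0.4274, -0.1693,  0.1871]), array([ 0.1022, -0.2009, -5.8918]), array([-0.0641,  0.0462,  0.0081]), array([-0.2856,  0.1539,  0.5896,  2.108 , -0.1086,  0.9069,  0.6681]), np.float64(0.0145)]
[[ 1.300e-03  9.545e-01  2.981e-01]
 [-3.000e-04  2.981e-01 -9.545e-01]
 [-1.000e+00  1.200e-03  7.000e-04]] yaw -72.65818270219718
along,lat mm -39.4827023865564 -0.11773738043608033 rest [0.00010326 0.03442855 0.01936612]
```

Well centred; go the rest of the way in slowly.

Request:
carry_out(
  targets=[0.0,0,0.002,0.0011,0,0,0,0.0,0,0.005,0.0028,0,0,0,0.0,0,0.009,0.0051,0,0,0,0.0,0,0.013,0.0073,0,0,0,0.0,0,0.017,0.0096,0,0,0,0.0,0,0.021,0.0118,0,0,0,0.0,0,0.025,0.0141,0,0,0,0.0,0,0.029,0.0163,0,0,0,0.0,0,0.032,0.018,0,0,0,0.0,0,0.034,0.0191,0,0,0,0.0,0,0.0345,0.0194,0,0,0,0.0,0,0.0345,0.0194,0,0,0],
)

```text
clock: 18.0
tcp_pos: [0.466, -0.1775, 0.1871]
orientation: [0.984, 1.336, -0.983]
contact_force: [-0.3, -0.0, -6.6]
grip_width: 0.0141
```

```bash
python3 - <<'E'
from st import *
o=show();T=np.array([.466,-.1775]);d=o['tcp_pos'][:2]-T;print("along,lat mm",1e3*(d@[.977,-.211]),1e3*(d@[.211,.977]))
E
```

```text
[np.float64(18.0), array([ 0.466 , -0.1775,  0.1871]), array([-0.2771, -0.0391, -6.5988]), array([-0.0262,  0.0406,  0.0455]), array([-0.259 ,  0.2324,  0.5833,  2.026 , -0.1597,  0.9254,  0.7109]), np.float64(0.0141)]
[[ 1.200e-03  9.546e-01  2.980e-01]
 [-2.000e-04  2.980e-01 -9.546e-01]
 [-1.000e+00  1.100e-03  6.000e-04]] yaw -72.66072614879695
along,lat mm -0.009601395280808694 -0.0019987922614188303
```

Lower 14 mm until the prongs carry it.

Request:
carry_out(
  targets=[0.0,0.004,0,0,0,0,0,0.0,0.008,0,0,0,0,0,0.0,0.01,0,0,0,0,0,0.0,0.012,0,0,0,0,0,0.0,0.013,0,0,0,0,0,0.0,0.0135,0,0,0,0,0,0.0,0.0135,0,0,0,0,0],
)

```text
clock: 18.88
tcp_pos: [0.466, -0.1776, 0.1736]
orientation: [0.984, 1.336, -0.983]
contact_force: [0.7, 0.5, -6.8]
grip_width: 0.0142
```

Request:
carry_out(
  targets=[0.0,0.0007,0,0,0,0,0,0.0,0.0013,0,0,0,0,0,0.0,0.0013,0,0,0,0,0],
)

```text
clock: 19.25
tcp_pos: [0.4662, -0.1777, 0.1732]
orientation: [0.985, 1.336, -0.982]
contact_force: [-4.2, 1.7, 5.6]
grip_width: 0.0141
```

Request:
carry_out(
  targets=[0.03,0,0,0,0,0,0,0.03,0,0,0,0,0,0,0.03,0,0,0,0,0,0,0.03,0,0,0,0,0,0],
)

```text
clock: 19.75
tcp_pos: [0.4663, -0.1777, 0.1732]
orientation: [0.984, 1.336, -0.982]
contact_force: [1.0, -0.0, 0.9]
grip_width: 0.03
```

```bash
python3 - <<'E'
from st import *
show([.466,-.1777]);f=r.grab_frame("scene");g=r.grab_frame("wrist")
cv2.imwrite("pics/s7.png",np.hstack([cv2.resize(f[110:230,190:290],(400,480),interpolation=2),cv2.resize(g[84:324,156:356],(400,480))]))
E
```

```text
[np.float64(19.75), array([ 0.4663, -0.1777,  0.1732]), array([ 0.98  , -0.017 ,  0.9005]), array([ 0.0065, -0.0215, -0.0189]), array([-0.2492,  0.2533,  0.5772,  2.0397, -0.1773,  0.8942,  0.7271]), np.float64(0.03)]
[[ 2.000e-03  9.546e-01  2.978e-01]
 [ 2.000e-04  2.978e-01 -9.546e-01]
 [-1.000e+00  2.000e-03  4.000e-04]] yaw -72.67492690906039
shift [-6.69681831e-07 -3.18358909e-04 -1.07617901e-04]
```

View pics/s7.png

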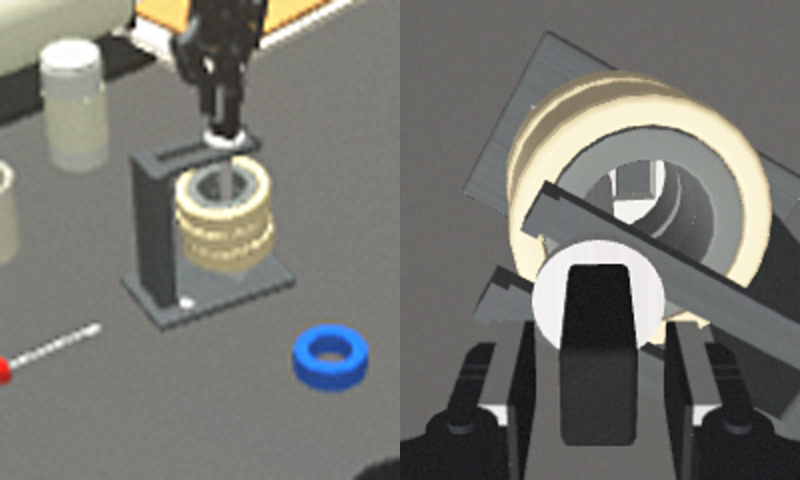

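Request:
carry_out(
  targets=[0.05,0,0,0,0,0,0,0.05,0,0,0,0,0,0,0.05,-0.02,0,0,0,0,0,0.05,-0.05,0,0,0,0,0,0.05,-0.09,0,0,0,0,0,0.05,-0.13,0,0,0,0,0,0.05,-0.13,0,0,0,0,0,0.05,-0.13,0,0,0,0,0],
)

```text
clock: 20.85
tcp_pos: [0.4656, -0.1775, 0.3026]
orientation: [0.984, 1.337, -0.983]
contact_force: [0.2, -0.2, -0.6]
grip_width: 0.05
```

```bash
python3 - <<'E'
from st import *
show();f=r.grab_frame("scene");g=r.grab_frame("wrist")
cv2.imwrite("pics/s8.png",np.hstack([cv2.resize(f[100:260,190:323],(400,480),interpolation=2),cv2.resize(g[84:324,156:356],(400,480))]))
E
```

```text
[np.float64(20.85), array([ 0.4656, -0.1775,  0.3026]), array([ 0.2408, -0.1803, -0.5946]), array([-0.0515,  0.0714, -0.0322]), array([-0.3145,  0.0936,  0.606 ,  1.8809, -0.0585,  1.1833,  0.614 ]), np.float64(0.05)]
[[ 1.200e-03  9.546e-01  2.979e-01]
 [ 6.000e-04  2.979e-01 -9.546e-01]
 [-1.000e+00  1.300e-03 -2.000e-04]] yaw -72.66998043256945
```

View pics/s8.png

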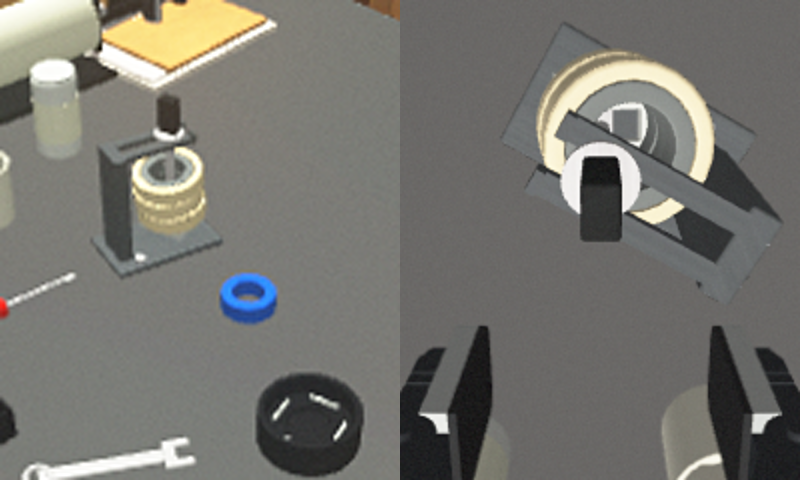

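Key and stack hang upright in the fork, and the gripper is clear. Handing in.

```bash
python3 -c "
from bench import r
print(r.hand_in(), r.get_obs()['clock'])"
```

```text
the job is handed in; nothing more can be done
the job is handed in; nothing more can be done
```

The loaded key is hanging back in the hanger's fork with the gripper clear of it, and I handed the job in at about 21 s of the 72 s allowed. No verdict was reported.

- **Threading:** I read the slot's direction from the wrist camera, about 17° in world axes. I lined the key up with it and went down through the wheels and plate in small steps. No pressing force showed at the readings on the way down.
- **Turn and lift:** The foot turned 89.8° below the plate. On lifting, the measured load rose by about 4.5 N, and the scene picture showed the seat empty and the wheels on the key.
- **Hanging:** I carried the stack in low beneath the prongs and lowered the key until they took the load, with about 6 N upward on the tool, then let go.

**Last checks:** The final scene and wrist pictures show the collar between the stops and the post, the key upright, and the wheels and plate hanging on it. The tape roll, wrench and screwdriver looked unmoved. The wrist force read about zero after release. I did not look again at the carton, paint can and mug up close.

**What was off:** The wheels slid sideways while I carried them, the top one by up to about 17 mm. They are still threaded on the shank and lying on the plate.

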